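# Hang the slotted caddy on its track stud

### The job

Hang the empty steel caddy on the free brass stud of the oak rack: slide the open slot of its back bracket sideways over the stud, behind the stud's head, until the stud meets the closed end of the slot, then let the caddy down so that the stud sits right up in the notch, and leave it hanging there on its own. The stud is clamped by hand somewhere along the open stretch of the track, so feel for it gently, never forcing the caddy against it, and leave the other things on the sideboard where they are.

Things in the scene. Friction and masses are not known exactly. Their poses are not given: they have to be found in the camera images.
- caddy: Loose open steel box, empty, 60 x 60 mm, 90 mm high, 3 mm walls, 0.22-0.37 kg. Origin: centre of its underside; z up, front to -x, y across. Grip it from above across its plain side walls (60 mm apart along y). Behind its back (+x) stands a dark bracket plate 4 mm thick, 44 mm wide (y -22 to +22 mm), z 10 to 94 mm, 16 mm clear of the box, webs joining it outside the stud's path.
- caddy_slot (a point): Mouth of the plate's slot, axes as the caddy's: at the plate's -y edge (x +48, y -22 mm), mid-height of the slot's level run, 67 mm above the underside. The run is 11 mm high, open at this -y edge, and goes level towards +y to a closed end at y = +5.5 mm. Flared ears widen the mouth to 19 mm and reach out to y = -31 mm. The caddy goes onto a stud by moving towards its own -y.
- caddy_seat (a point): Where the stud's axis lies in the caddy when the stud sits right up in the notch: x +48 (mid-thickness of the plate), y 0, 78 mm above the underside, so 11 mm above the middle of the slot's level run. The notch is 11 mm wide (y -5.5 to +5.5 mm) and rises from the closed end of the run to z = 82 mm. Axes as the caddy's.
- rack: Fixed oak board 400 mm wide (y), 18 mm thick, 142 mm high, on a foot 16 mm thick reaching 65 mm forward. Origin: under the middle of the board; z up; the face with the metal track looks to -x (at x = -9 mm). A caddy with pens, part of the rack, hangs fixed at y = -135 mm, up to 161 mm high. Once hung, the loose caddy has the rack's axes (same yaw), its underside 50 mm above the table.
- track_end (a point): Point on the line of the free brass stud's axis, 128 mm above the table, 5 mm out from the board's face, at the brass plate that ends the track's open stretch. Axes as the rack's. The stud (unmeasured) stands 10 to 70 mm from here towards -y: an 8 mm pin pointing to -x, 10 mm free from board to head (this point's x is mid-gap), head 18 mm wide, 4 mm thick. It stays put; over 15 N on it is too hard.
- dice_cup: Yellow plastic dice cup, 76 mm across, 92 mm high, loose; a bystander. Origin: centre of its underside.
- phone_stand: Black silicone phone stand, 85 x 72 mm, about 90 mm high, loose; a bystander. Origin: centre of its underside.
- key_dish: Stainless steel keyring dish, 124 mm across, 22 mm high, loose; a bystander. Origin: centre of its underside.
- stopper: Glass decanter stopper standing on its head, 48 mm across, 50 mm high, loose; a bystander. Origin: centre of its underside.
- decanter: Amber glass decanter, 112 mm across, 190 mm high, loose; a bystander. Origin: centre of its underside.
- die: White die of 18 mm, loose; a bystander. Origin: centre of its underside.
Not all that is in view belongs to the job. What is shaped like the caddy but orange or red is not meant.

How it is judged (in metres and radians):
On the way, in this order (a step that is already met when the one before it is completed fails the run):
1. the caddy is lifted off the sideboard (height (world z) of caddy above 0.03 m), for 0.1 s.
2. with the slot at the stud's height the upright caddy is slid sideways along the open stretch of the track (z of caddy_seat in the frame of track_end between 0.006 and 0.016 m and y of caddy_seat in the frame of track_end between -0.076 and -0.004 m and x of caddy_seat in the frame of track_end between -0.008 and 0.008 m and angle between caddy's own z axis and vertical below 0.2 rad), for 0.1 s.
At the end, for the whole second after the job is handed in: The caddy hangs at rest on the free stud with the stud up in the notch: its seat point within 4 mm of the stud's height, 4 to 76 mm from the end of the open stretch (that is, where the stud can be), within 8 mm in depth, leaning less than 0.2 rad, released (z of caddy_seat in the frame of track_end between -0.004 and 0.004 m and y of caddy_seat in the frame of track_end between -0.076 and -0.004 m and x of caddy_seat in the frame of track_end between -0.008 and 0.008 m and angle between caddy's own z axis and vertical below 0.2 rad and contact force between caddy and rack above 0.5 N and linear speed of caddy below 0.02 m/s); the robot touches nothing.
It fails at once if the robot, holding or pushing the caddy, presses it against the rack or its stud with more than 15 N (contact force between caddy and rack above 15 N and contact force between the fingers and caddy above 5 N).
It fails at once if the robot pushes the rack with more than 10 N (contact force between any of the fingers, the arm and rack above 10 N).
It fails at once if a bystander is shifted by more than 15 mm (distance of any of dice_cup, phone_stand, key_dish, stopper, decanter, die from where it was at the start of the episode above 0.015 m).
It also fails if it takes over 54 s, if anything falls off the work surface, if the arm or the gripper's body presses on something with over 40 N, if the wrist force passes 120 N, or if a joint passes its speed limit or range.

### The arm

A 7-joint arm with a two-finger parallel gripper is mounted at the origin on the work surface. World frame = base frame: x ahead of the robot, y to its left, z up, the work surface at z = 0. Lengths are in m, angles in degrees, forces in N, time in s.
With the tool pointing down it reaches from about 0.4 to 0.85 m from the base axis. Payload 6.9 kg.
Tool frame: the origin (TCP) lies midway between the tips of the shut fingers; the grasp point (between the pads) lies 19 mm behind it (bot.grip_point_offset is the distance from the TCP to the grasp point, in m); x points along the fingers, y is the direction in which the jaws open and shut, and the axes are right-handed (so a half turn about x gives the same grasp; the last joint's range is limited). The gripper opens to 85 mm and grips with 20 to 120 N. Pads are 22 mm wide; open, the fingers measure 114 mm over their backs; the gripper's body (76 mm by 85 mm) begins 54 mm behind the grasp point. The pads swing forward as they close: fully open they stand 13 mm farther back than shut.
Start: joints at [-62.939, 29.078, -13.613, 85.955, 7.202, 65.827, -8.869], TCP at [0.224, 0.583, 0.231] pointing down, gripper open.
Joint ranges: [-176.47, 176.47], [-13.61, 117.27], [-81.72, 77.17], [0.22, 143.17], [-87.28, 267.28], [10, 112.55], [-165.47, 165.47]. Speed limits (degrees/s): [136.94, 136.94, 180, 180, 180, 180, 180].

### API

Orientations are given as [roll, pitch, yaw] about the fixed x, y, z axes, in that order (R = Rz(yaw) Ry(pitch) Rx(roll)).
In Python, from bench import bot gives the robot as it stands. The module is installed in compiled form; this text tells all that it offers.
- The arm moves only by the shell command python3 -m inch 'ROWS' [FORCE]. ROWS is JSON, a list of rows, each a list of 7 numbers: the shift along the tool's x, y, z in cm, then the turn, a rotation vector about the tool's x, y, z in rad, then the opening, from -1 (shut) to 1 (fully open), so that 0 is half open. A call has 1 to 12 rows; each row is the pose to reach, as a shift and turn from the pose commanded when the call began, along the tool's axes at that moment; what a row does not reach only later rows make up. A row lasts 1/8 s, in which the tool goes at most 62.5 mm and 10.7 degrees, less where a joint would pass 70% of its speed; a pose out of reach is approached as far as the arm can. A call with a gripper value outside its range is refused whole. The fingers move at their own pace and stop on an object; FORCE is the grip in N (left out, the last holds). Time passes only in rows, so rows that repeat a pose let the fingers close. It gives the time, the measured TCP pose, the force and the opening at its end, in the units of the state.
- bot.observe(): the state, without advancing time (a new reading comes with each control period).
- bot.capture(name): name is "side" or "top"; returns a dict with "img" (384x512x3 uint8, red, green, blue), "depth" (384x512 float32, m along the optical axis (not along the pixel's ray), 0 where there is no reading), "fx", "fy", "cx", "cy" (pixels), "position" and "orientation" of the camera in the world. Camera axes: x right, y down, z forward; pixel columns grow to the right and rows downward; lengths in m; the calibration is good to about 2 mm. A picture is of the moment at which its call begins.
- bot.sign_off(): hands the job in, once; it reports no verdict.
The state is a dict: "t": time; "qpos": joint angles; "qvel": joint speeds; "effort": joint torques, N m; "ee_pos": TCP position; "tool_rot": TCP orientation; "ft_force": force on the tool from outside, world axes, zero at the start; "ft_torque": the same for the moment, N m; "grip_width": finger opening in m.
Only numpy, scipy, OpenCV 4.12 (cv2) and the standard library are available. Lean on these libraries where they do the work, as an engineer would, in place of code of your own. Each camera call takes 0.05 s, during which the arm holds its last target. There are 200 camera calls.

## Working session

There is one attempt and no reset: what is moved stays moved. The work goes in short steps, Python scripts to look and compute and a shell command to move; the robot and the scene stay as the last step left them, time stands still between calls to the robot, and variables do not carry over. Pictures are saved under pics/ and viewed, about 8 in all and at most 12, crops included, and the job is handed in when it is done.

```bash
mkdir -p pics; cat > h.py <<'E'
import numpy as np, cv2
from scipy.spatial.transform import Rotation as R
from bench import bot
def snap(n,tag):
    c=bot.capture(n); cv2.imwrite(f'pics/{tag}.png',c['img'][...,::-1]); np.savez(f'pics/{tag}.npz',**{k:np.array(v) for k,v in c.items()}); return c
def Rc(c):
    o=np.array(c['orientation'])
    return o if o.shape==(3,3) else R.from_euler('xyz',o,degrees=True).as_matrix()
def pts(c):
    d=c['depth'];v,u=np.mgrid[:384,:512]
    p=np.stack([(u-c['cx'])/c['fx']*d,(v-c['cy'])/c['fy']*d,d],-1)
    return p@Rc(c).T+np.array(c['position'])
def ray(c,u,v,z):
    r=Rc(c)@np.array([(u-c['cx'])/c['fx'],(v-c['cy'])/c['fy'],1]);p=np.array(c['position'])
    return p+r*(z-p[2])/r[2]
E
python3 - <<'E'
from h import *
print(bot.observe())
a=snap('side','s0');b=snap('top','t0')
for c in(a,b):print(c['position'],c['orientation'],c['fx'],c['cx'],c['cy'])
cv2.imwrite('pics/both.png',cv2.resize(np.hstack([a['img'],b['img']])[...,::-1],(800,300)))
E
```

```text
{'t': 0.0, 'qpos': array([-62.94141949,  29.12389223, -13.60944196,  86.0085499 ,
         7.20198228,  65.82643443,  -8.8692833 ]), 'qvel': array([ 0.01523108, -0.00164551, -0.07397116, -0.05053898, -0.06015617,
        0.09356589, -0.16172288]), 'effort': array([ 3.95696361e-04, -6.20586705e+01, -2.18581259e+00, -2.49640596e+01,
        1.29661066e-02,  1.22951606e-02,  1.30257132e-05]), 'ee_pos': array([0.22401193, 0.58294152, 0.23044863]), 'tool_rot': array([ -88.97860451,   89.89994253, -109.99118889]), 'ft_force': array([0.07839633, 0.322978  , 0.52031929]), 'ft_torque': array([ 0.009608  ,  0.0066768 , -0.06108808]), 'grip_width': 0.08578169789071961}
[ 0.41521982 -0.75625342  0.62855374] [-1.26663064e+02 -1.22410389e-01 -1.62731328e+01] 390.71591447452505 253.78055496109891 189.87418313697083
[ 0.486611   -0.08372587  1.31322384] [-174.62407729    1.26116792  -90.18547154] 463.81151410561534 260.76581531400393 189.53310003576433
```

View pics/s0.png

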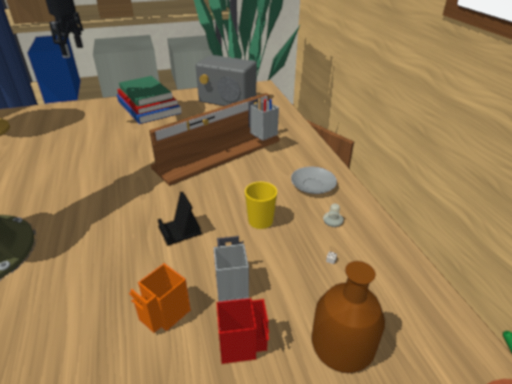

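View pics/t0.png

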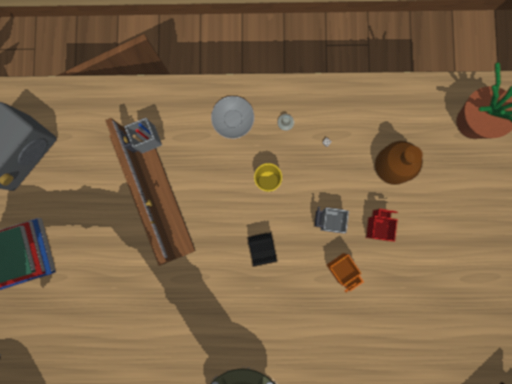

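The side view shows the grey caddy at (231,270), with its dark bracket at (230,242). The rack is at (210,140), with the fixed pen caddy at (263,118). In the top view the boxes are grey at (333,220), red at (382,225) and orange at (346,270). Only the grey one is bare steel with a dark bracket, so it's the one meant. I'll check it and the track in one enlarged picture.

```bash
python3 - <<'E'
from h import *
a=cv2.imread('pics/s0.png');b=cv2.imread('pics/t0.png')
f=lambda i,u,v,w,h:cv2.resize(i[v:v+h,u:u+w],(400,300),interpolation=cv2.INTER_CUBIC)
g=np.vstack([np.hstack([f(b,105,115,120,90)if 0 else f(b,95,170,120,90),f(b,295,180,80,60)]),np.hstack([f(a,145,85,144,108),f(a,190,225,80,60)])])
cv2.imwrite('pics/z.png',g)
for t,uvs in(('t0',[(333,220),(325,220),(267,178),(140,150),(160,190)]),('s0',[(231,262),(231,243),(215,130)])):
    c=np.load(f'pics/{t}.npz');P=pts(c)
    for u,v in uvs:print(t,u,v,P[v,u].round(4))
E
```

```text
t0 333 220 [ 0.523  -0.2582  0.002 ]
t0 325 220 [ 0.5206 -0.2256  0.0897]
t0 267 178 [ 0.6431 -0.0731  0.0011]
t0 140 150 [0.7112 0.2685 0.0846]
t0 160 190 [0.6089 0.2287 0.0172]
s0 231 262 [ 0.5246 -0.2229  0.0441]
s0 231 243 [ 0.5297 -0.207   0.0806]
s0 215 130 [0.5934 0.2543 0.0871]
```

View pics/z.png

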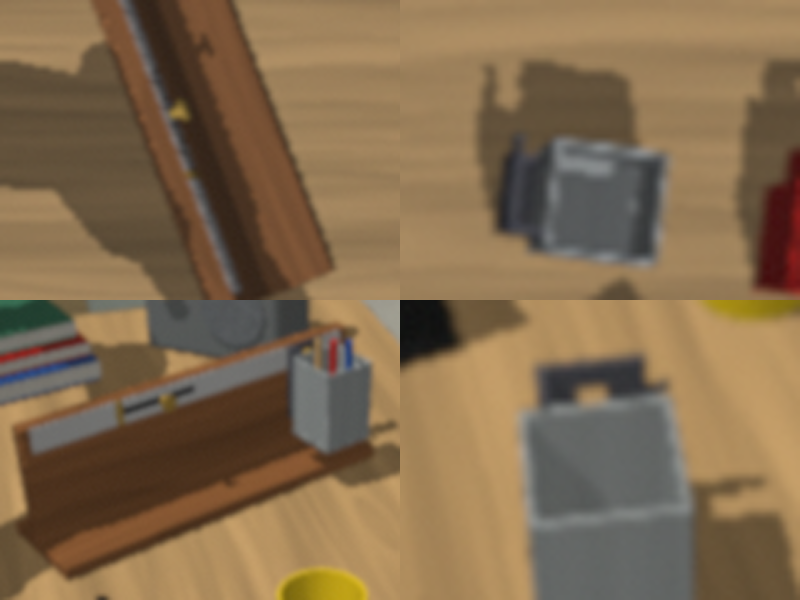

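The grey box with the dark slotted bracket behind it is confirmed as the caddy. It stands upright, with its bracket towards the rack and its mouth towards world +x. The brass end plate is at about top (152,222) / side (188,125) and the stud at about top (148,204) / side (205,122). Next I'll measure them precisely.

```bash
cat > m.py <<'E'
from h import *
from scipy.optimize import least_squares
a=np.load('pics/s0.npz');b=np.load('pics/t0.npz')
for n,c in(('s',a),('t',b)):
    P=pts(c);h=cv2.cvtColor(c['img'],cv2.COLOR_RGB2HSV)
    # rack: board face
    reg=np.zeros((384,512),bool)
    if n=='s': reg[85:190,145:285]=1
    else: reg[110:270,100:200]=1
    q=P[reg&(c['depth']>0)&(P[...,2]>.03)&(P[...,2]<.11)&(P[...,0]<.68)]
    if n=='s':
        for _ in range(5):
            m=q.mean(0);w=np.linalg.svd(q-m,full_matrices=False)[2][2]; r=(q-m)@w; q=q[abs(r)<max(.002,2*r.std())]
        w=w*np.sign(w[1]);print('face normal',w.round(4),'yaw',np.degrees(np.arctan2(w[1],w[0])),'pt',m.round(4),len(q),r.std())
    t=P[reg&(abs(P[...,2]-.142)<.004)]
    print(n,'top pts',len(t))
    if len(t)>10:
        print(cv2.minAreaRect(t[:,:2].astype(np.float32)*1000), np.median(t[:,2]))
    # brass
    m=(reg&(h[...,0]>17)&(h[...,0]<32)&(h[...,1]>130)&(h[...,2]>90)).astype(np.uint8)
    k,l,s,ce=cv2.connectedComponentsWithStats(m)
    for i in range(1,k):
        if s[i,4]>=3: print(n,'brass',s[i],ce[i].round(2),np.median(P[l==i],0).round(4))
    # caddy rim
    reg=np.zeros((384,512),bool)
    if n=='t':
        reg[190:250,305:355]=1
        t=P[reg&(P[...,2]>.082)]; print('caddy',len(t),cv2.minAreaRect(t[:,:2].astype(np.float32)*1000),np.percentile(t[:,2],[5,50,95]))
E
python3 m.py
```

```text
face normal [-0.0029  0.0346  0.9994] yaw 94.75529853030864 pt [0.5342 0.326  0.0683] 3441 0.02089295676491644
s top pts 703
((609.734619140625, 228.1866455078125), (397.8175964355469, 104.66514587402344), 21.347373962402344) 0.1434416937725031
s brass [203 120   5   5  20] [205.25 121.65] [0.5628 0.2299 0.1302]
s brass [244 180  34  10 254] [260.46 185.44] [ 0.6435 -0.0416  0.0858]
t top pts 1233
((614.1814575195312, 227.22137451171875), (400.1178283691406, 102.57994842529297), 21.09280014038086) 0.14182479956567784
t brass [124 137   3   6  13] [125.   139.31] [0.7305 0.2944 0.1331]
t brass [146 201   6   5  20] [148.7  203.25] [0.5646 0.2292 0.1319]
caddy 168 ((519.7028198242188, -185.17083740234375), (63.613929748535156, 203.71018981933594), 0.7241840958595276) [0.08474929 0.0906947  1.31322384]
```

```bash
cat > m2.py <<'E'
from h import *
a=np.load('pics/s0.npz');b=np.load('pics/t0.npz')
X=np.array([np.cos(np.radians(111)),np.sin(np.radians(111))]);Y=np.array([-X[1],X[0]])
for n,c in(('s',a),('t',b)):
    P=pts(c);ok=c['depth']>0
    U=P[...,:2]@X;V=P[...,:2]@Y
    f=ok&(P[...,2]>.03)&(P[...,2]<.105)&(P[...,0]>.43)&(P[...,0]<.65)&(P[...,1]>.13)&(P[...,1]<.33)
    u,v,z=U[f],V[f],P[f][:,2]
    k=abs(u-np.median(u))<.02
    for _ in range(8):
        A=np.c_[v[k],z[k],np.ones(k.sum())];s=np.linalg.lstsq(A,u[k],rcond=None)[0]
        r=u-np.c_[v,z,np.ones(len(v))]@s;k=abs(r)<max(.0015,2*r[k].std())
    print(n,'face u= %.4f v + %.4f z + %.4f'%tuple(s),k.sum(),r[k].std(),'dyaw',-np.degrees(np.arctan(s[0])))
    t=ok&(abs(P[...,2]-.142)<.004)&(P[...,0]>.4)&(P[...,0]<.8)&(P[...,1]>.1)&(P[...,1]<.4)
    tp=np.c_[U[t],V[t]]; i=tp[:,1]>tp[:,1].max()-.25
    print(n,'top n',t.sum(),'u pct',np.percentile(tp[i,0],[1,5,50,95,99]).round(4),'v range',tp[:,1].min(),tp[:,1].max(), 'slope',np.polyfit(tp[i,1],tp[i,0],1))
for c,n,l in((b,'t',[(148.7,203.25),(152.3,222.5)]),(a,'s',[(205.25,121.65),(188.2,125.3)])):
    for q in l:
        p=ray(c,*q,.128)[:2];print(n,q,p.round(4),'u',(p@X).round(4),'v',(p@Y).round(4))
P=pts(b);ok=b['depth']>0
g=np.zeros((384,512),bool);g[190:250,305:355]=1
t=P[g&ok&(P[...,2]>.06)]
print('caddy',len(t),cv2.minAreaRect(t[:,:2].astype(np.float32)*1000),np.percentile(t[:,2],[5,50,95]))
h=b['img'].astype(int)
E
python3 m2.py
```

```text
s face u= -0.0166 v + 0.0002 z + 0.0170 1416 0.0011838790576443848 dyaw 0.9491606637595572
s top n 703 u pct [0.0219 0.0231 0.0295 0.0421 0.0445] v range -0.8496554303853425 -0.4519185134359877 slope [-0.01616512  0.02174133]
t face u= -0.0163 v + 0.0018 z + 0.0125 503 0.0005008863361323682 dyaw 0.9325568405389788
t top n 1233 u pct [0.0199 0.0213 0.03   0.0388 0.0404] v range -0.8547979025735942 -0.4546918806723103 slope [-0.01240718  0.02281029]
t (148.7, 203.25) [0.5643 0.2306] u 0.0131 v -0.6095
t (152.3, 222.5) [0.5149 0.2204] u 0.0212 v -0.5596
s (205.25, 121.65) [0.5638 0.2339] u 0.0164 v -0.6101
s (188.2, 125.3) [0.5146 0.2252] u 0.0258 v -0.5611
caddy 237 ((521.8262329101562, -243.52687072753906), (80.37808990478516, 59.803916931152344), 82.262939453125) [0.06291218 0.08793271 0.09545267]
```

```bash
cat > go.py <<'E'
import sys
from h import *
def tool(psi,sgn):
    x=np.array([0,0,-1.]);y=sgn*np.array([-np.sin(np.radians(psi)),np.cos(np.radians(psi)),0]);return np.c_[x,y,np.cross(x,y)]
def plan(p,psi,sgn):
    o=bot.observe();R0=R.from_euler('xyz',o['tool_rot'],degrees=True).as_matrix()
    print('cur',o['ee_pos'].round(4),'F',o['ft_force'].round(2),'q7',o['qpos'][6].round(1),'w',o['grip_width'].round(4))
    d=R0.T@(np.array(p)-o['ee_pos']);rv=R.from_matrix(R0.T@tool(psi,sgn)).as_rotvec()
    print('shift cm',(d*100).round(2),'rot',rv.round(3)); return R0
if __name__=='__main__':
    x,y,z,psi,s=map(float,sys.argv[1:6]);print(plan((x,y,z),psi,s).round(2))
E
python3 go.py .5205 -.2534 .2 82.3 1;python3 go.py .5205 -.2534 .2 82.3 -1
```

```text
Traceback (most recent call last):
  File "go.py", line 11, in <module>
    x,y,z,psi,s=map(float,sys.argv[1:6]);print(plan((x,y,z),psi,s).round(2))
                                               ~~~~^^^^^^^^^^^^^^^
  File "go.py", line 7, in plan
    print('cur',o['ee_pos'].round(4),'F',o['ft_force'].round(2),'q7',o['qpos'][6].round(1),'w',o['grip_width'].round(4))
                                                                                               ^^^^^^^^^^^^^^^^^^^^^
AttributeError: 'float' object has no attribute 'round'
Traceback (most recent call last):
  File "go.py", line 11, in <module>
    x,y,z,psi,s=map(float,sys.argv[1:6]);print(plan((x,y,z),psi,s).round(2))
                                               ~~~~^^^^^^^^^^^^^^^
  File "go.py", line 7, in plan
    print('cur',o['ee_pos'].round(4),'F',o['ft_force'].round(2),'q7',o['qpos'][6].round(1),'w',o['grip_width'].round(4))
                                                                                               ^^^^^^^^^^^^^^^^^^^^^
AttributeError: 'float' object has no attribute 'round'
```

```bash
sed -i "s/o\['grip_width'\].round(4)/round(o['grip_width'],4)/" go.py
python3 go.py .5205 -.2534 .2 82.3 1;python3 go.py .5205 -.2534 .2 82.3 -1
```

```text
cur [0.2241 0.583  0.2305] F [ 0.81 -0.07  0.18] q7 -8.9 w 0.0857
shift cm [  3.16 -67.44  57.67] rot [-1.803e+00 -1.000e-03  1.000e-03]
[[-0.    0.36  0.93]
 [-0.    0.93 -0.36]
 [-1.   -0.    0.  ]]
cur [0.2241 0.583  0.2305] F [ 0.81 -0.07  0.18] q7 -8.9 w 0.0857
shift cm [  3.16 -67.44  57.67] rot [1.338e+00 1.000e-03 1.000e-03]
[[-0.    0.36  0.93]
 [-0.    0.93 -0.36]
 [-1.   -0.    0.  ]]
```

```bash
python3 -m inch '[[0,-32,36.5,0.8,0,0,1],[0,-32,36.5,0.8,0,0,1],[0,-32,36.5,0.8,0,0,1],[0,-32,36.5,0.8,0,0,1],[0,-32,36.5,0.8,0,0,1],[0,-32,36.5,0.8,0,0,1],[0,-32,36.5,0.8,0,0,1],[3.2,-67.4,57.7,1.338,0,0,1],[3.2,-67.4,57.7,1.338,0,0,1],[3.2,-67.4,57.7,1.338,0,0,1],[3.2,-67.4,57.7,1.338,0,0,1],[3.2,-67.4,57.7,1.338,0,0,1]]' 40; python3 go.py .5205 -.2534 .16 82.3 -1
```

```text
t: 1.6
ee_pos: [0.4913, -0.1107, 0.2093]
tool_rot: [-153.4, 90.0, 109.0]
ft_force: [0.2, 0.7, 0.4]
grip_width: 0.0854
cur [ 0.4913 -0.1107  0.2093] F [0.23 0.7  0.36] q7 10.2 w 0.0854
shift cm [ 4.92  4.79 13.75] rot [ 0.001 -0.     0.   ]
[[-0.    0.99 -0.13]
 [ 0.   -0.13 -0.99]
 [-1.   -0.   -0.  ]]
```

```bash
python3 -m inch '[[4.9,4.8,13.75,0,0,0,1],[4.9,4.8,13.75,0,0,0,1],[4.9,4.8,13.75,0,0,0,1],[4.9,4.8,13.75,0,0,0,1],[9,4.8,13.75,0,0,0,1],[13,4.8,13.75,0,0,0,1],[15.8,4.8,13.75,0,0,0,1],[15.8,4.8,13.75,0,0,0,1],[15.8,4.8,13.75,0,0,0,1],[15.8,4.8,13.75,0,0,0,1]]'; python3 go.py .5205 -.2534 .051 82.3 -1
python3 - <<'E'
from h import *
a=snap('side','s1');b=snap('top','t1')
f=lambda c,u,v:cv2.resize(c['img'][v:v+90,u:u+120,::-1],(400,300),interpolation=cv2.INTER_CUBIC)
cv2.imwrite('pics/z1.png',np.hstack([f(a,170,220),f(b,280,170)]))
E
```

```text
t: 2.85
ee_pos: [0.5213, -0.2518, 0.0531]
tool_rot: [76.5, 89.9, -21.2]
ft_force: [-0.5, 0.7, -0.3]
grip_width: 0.0853
cur [ 0.5213 -0.2518  0.0531] F [-0.48  0.69 -0.33] q7 28.7 w 0.0853
shift cm [ 0.21 -0.06  0.17] rot [ 0.001  0.001 -0.002]
[[ 0.    0.99 -0.13]
 [-0.   -0.13 -0.99]
 [-1.    0.    0.  ]]
```

View pics/z1.png

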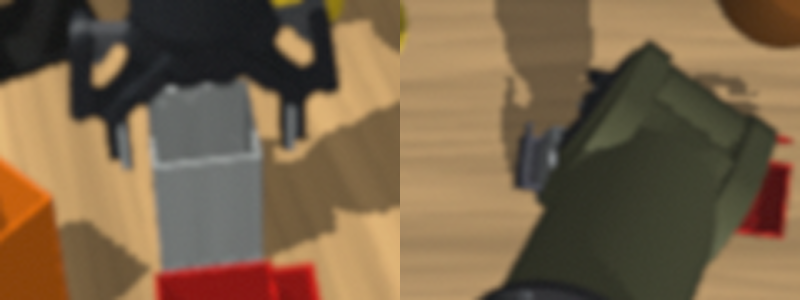

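The open fingers straddle the caddy's plain side walls with clearance on both sides. The bracket stays visible from the top. Closing and lifting.

```bash
python3 -m inch '[[0,0,0,0,0,0,-1],[0,0,0,0,0,0,-1],[0,0,0,0,0,0,-1],[0,0,0,0,0,0,-1],[0,0,0,0,0,0,-1],[0,0,0,0,0,0,-1],[-1,0,0,0,0,0,-1],[-3,0,0,0,0,0,-1],[-6,0,0,0,0,0,-1],[-9,0,0,0,0,0,-1],[-9,0,0,0,0,0,-1],[-9,0,0,0,0,0,-1]]' 30
python3 - <<'E'
from h import *
X=np.array([np.cos(np.radians(111.94)),np.sin(np.radians(111.94))]);Y=np.array([-X[1],X[0]])
# stud/plate in (u,v) with averaged cameras
for p in([.5643,.2306],[.5149,.2204],[.5638,.2339],[.5146,.2252]): print((np.array(p)@X).round(4),(np.array(p)@Y).round(4))
from go import plan
s=.564*Y[0]+.232*Y[1]
# standoff: seat v = stud+.055 ; u such that plate 45 mm in front of face
for back in (.045,):
    u=.0145-back   # placeholder: print face u at stud
    pass
a=np.load('pics/s0.npz')
E
```

```text
t: 4.45
ee_pos: [0.5199, -0.2513, 0.1408]
tool_rot: [-112.3, 89.9, 150.1]
ft_force: [0.4, -0.2, -2.8]
grip_width: 0.0595
0.0031 -0.6096
0.0121 -0.56
0.0063 -0.6104
0.0166 -0.5615
```

```bash
python3 go.py .546 .130 .175 111.94 -1
```

```text
cur [ 0.5199 -0.2513  0.1408] F [ 0.4  -0.22 -2.79] q7 26.4 w 0.0595
shift cm [ -3.4   -2.51 -38.14] rot [-0.517 -0.001  0.001]
[[-0.    0.99 -0.13]
 [ 0.   -0.13 -0.99]
 [-1.   -0.   -0.  ]]
```

```bash
python3 -m inch '[[-3.4,0,0,0,0,0,-1],[-3.4,-0.2,-2,0,0,0,-1],[-3.4,-0.4,-6,-0.05,0,0,-1],[-3.4,-0.7,-10,-0.13,0,0,-1],[-3.4,-1,-15,-0.2,0,0,-1],[-3.4,-1.3,-20,-0.28,0,0,-1],[-3.4,-1.6,-25,-0.36,0,0,-1],[-3.4,-2,-30,-0.44,0,0,-1],[-3.4,-2.3,-34,-0.5,0,0,-1],[-3.4,-2.5,-37,-0.517,0,0,-1],[-3.4,-2.5,-38.1,-0.517,0,0,-1],[-3.4,-2.5,-38.1,-0.517,0,0,-1]]';python3 go.py .546 .130 .1141 111.94 -1
```

```text
t: 5.95
ee_pos: [0.5457, 0.1297, 0.1743]
tool_rot: [-95.1, 89.9, -163.1]
ft_force: [-0.3, -0.3, -2.0]
grip_width: 0.0596
cur [0.5457 0.1297 0.1743] F [-0.26 -0.27 -2.02] q7 10.4 w 0.0596
shift cm [ 6.02  0.05 -0.02] rot [ 0.001 -0.     0.002]
[[-0.    0.93  0.37]
 [-0.    0.37 -0.93]
 [-1.   -0.   -0.  ]]
```

```bash
python3 -m inch '[[2,0,0,0,0,0,-1],[4,0,0,0,0,0,-1],[6,0,0,0,0,0,-1],[6,0,0,0,0,0,-1],[6,0,0,0,0,0,-1]]'
python3 - <<'E'
from h import *
a=snap('side','s2');b=snap('top','t2')
f=lambda c,u,v:cv2.resize(c['img'][v:v+90,u:u+120,::-1],(400,300),interpolation=cv2.INTER_CUBIC)
cv2.imwrite('pics/z2.png',np.hstack([f(a,150,80),f(b,120,160)]))
print(bot.observe()['ee_pos'],bot.observe()['ft_force'])
th=np.radians(111.94);X=np.array([np.cos(th),np.sin(th)]);Y=np.array([-X[1],X[0]])
for n,c in(('s',a),('t',b)):
    P=pts(c);ok=c['depth']>0;U=P[...,:2]@X;V=P[...,:2]@Y;Z=P[...,2]
    k=ok&(Z>.146)&(Z<.162)&(U>-.06)&(U<-.015)&(V>-.60)&(V<-.52)
    print(n,'plate top',k.sum(),U[k].min() if k.any() else 0,np.percentile(U[k],[5,50,95]),np.percentile(V[k],[0,5,50,95,100]),np.percentile(Z[k],[50,95]))
E
```

```text
t: 6.58
ee_pos: [0.5469, 0.1282, 0.1161]
tool_rot: [37.1, 90.0, -31.0]
ft_force: [0.6, -0.5, -2.5]
grip_width: 0.0594
[0.54712671 0.12875902 0.11642893] [ 0.23778402 -0.45790964 -2.8022716 ]
s plate top 58 -0.059771590725536214 [-0.05883145 -0.05588175 -0.03686813] [-0.58213843 -0.57905009 -0.56724971 -0.54846652 -0.53442731] [0.15207698 0.15651349]Traceback (most recent call last):
  File "<stdin>", line 10, in <module>
    return _quantile_unchecked(
        a, q, axis, out, overwrite_input, method, keepdims, weights)
    return _ureduce(a,
                    func=_quantile_ureduce_func,
    ...<5 lines>...
                    overwrite_input=overwrite_input,
                    method=method)
    r = func(a, **kwargs)
    result = _quantile(arr,
                       quantiles=q,
    ...<2 lines>...
                       out=out,
                       weights=wgt)
    slices_having_nans = np.isnan(arr[-1, ...])
                                  ~~~^^^^^^^^^
IndexError: index -1 is out of bounds for axis 0 with size 0
```

View pics/z2.png

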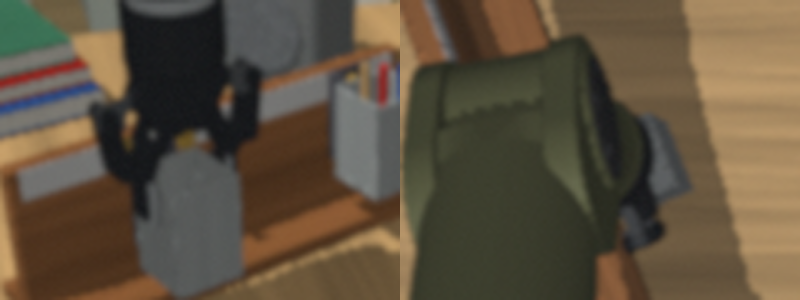

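```bash
cat > m3.py <<'E'
from h import *
th=np.radians(111.94);X=np.array([np.cos(th),np.sin(th)]);Y=np.array([-X[1],X[0]])
def box(tag,X,Y,o,zb):
    c=np.load(f'pics/{tag}.npz');P=pts(c);ok=c['depth']>0
    U=P[...,:2]@X-o@X;V=P[...,:2]@Y-o@Y;Z=P[...,2]-zb
    k=ok&(Z>.01)&(Z<.08)&(abs(V)<.025)&(U<-.02)&(U>-.045)
    u,v,z=U[k],V[k],Z[k];g=abs(u-np.median(u))<.004
    for _ in range(5):
        A=np.c_[v,z,np.ones(len(v))];s=np.linalg.lstsq(A[g],u[g],rcond=None)[0];r=u-A@s;g=abs(r)<.002
    print(tag,'front face u= %.4f v + %.4f z + %.4f'%tuple(s),g.sum(),'at mid',s[1]*.045+s[2])
    k=ok&(abs(Z-.088)<.008)&(U<.03)&(U>-.045)&(abs(V)<.036)
    if k.sum()>5: print('  rim V',np.percentile(V[k],[0,2,50,98,100]).round(4),'U',np.percentile(U[k],[0,2,98]).round(4),'Z98',np.percentile(Z[k],98).round(4))
if __name__=='__main__':
    o=bot.observe();tcp=o['ee_pos'][:2];print(tcp@X,tcp@Y)
    box('s2',X,Y,tcp,.063); box('t2',X,Y,tcp,.063)
    p=np.radians(82.3);X0=np.array([np.cos(p),np.sin(p)]);Y0=np.array([-X0[1],X0[0]])
    g=np.array([.5213,-.2518]);box('s0',X0,Y0,g,0);box('t0',X0,Y0,g,0)
E
python3 m3.py
```

```text
-0.08499220100432082 -0.555610342856794
s2 front face u= -0.0073 v + -0.0016 z + -0.0286 344 at mid -0.028715154090967705
  rim V [-0.0355 -0.0288 -0.0066  0.0338  0.0353] U [-0.032  -0.0307  0.0294] Z98 0.0947
t2 front face u= 0.0031 v + -0.0002 z + -0.0327 61 at mid -0.03272795695819744
  rim V [-0.0304 -0.0298  0.0067  0.0296  0.0315] U [-0.033  -0.0329 -0.0148] Z98 0.0951
s0 front face u= -0.0053 v + 0.0023 z + -0.0294 637 at mid -0.029295393504727492
  rim V [-0.0259 -0.025   0.0049  0.0337  0.0342] U [-0.0317 -0.0307  0.0294] Z98 0.093
t0 front face u= -0.0031 v + -0.0006 z + -0.0288 72 at mid -0.028850737333681837
  rim V [-0.0293 -0.029  -0.0004  0.0303  0.0305] U [-0.0319 -0.0317  0.0285] Z98 0.0939
```

Both cameras agree that the box front is 130.5 mm from the board face, so the plate needs about 47.5 mm to reach mid-gap. I'll go most of the way, lower 2 mm and recheck.

```bash
python3 -m inch '[[0.22,0,-1.5,0,0,0,-1],[0.22,0,-3,0,0,0,-1],[0.22,0,-4,0,0,0,-1],[0.22,0,-4,0,0,0,-1],[0.22,0,-4,0,0,0,-1],[0.22,0,-4,0,0,0,-1]]'
cat > chk.py <<'E'
import sys
from m3 import *
E=[];F=[]
a=snap('side','s'+sys.argv[1]);o=bot.observe();E.append(o['ee_pos']);F.append(o['ft_force'])
b=snap('top','t'+sys.argv[1]);o=bot.observe();E.append(o['ee_pos']);F.append(o['ft_force'])
for i in range(4): bot.capture('top');o=bot.observe();E.append(o['ee_pos']);F.append(o['ft_force'])
e=np.mean(E,0);f=np.mean(F,0);print('t',o['t'],'tcp',e.round(4),'std',np.std(E,0).round(4),'F',f.round(2),'UV',(e[:2]@X).round(4),(e[:2]@Y).round(4),'Frack u,v',(f[:2]@X).round(2),(f[:2]@Y).round(2))
for n in 'st': box(n+sys.argv[1],X,Y,e[:2],e[2]-.0531)
E
python3 chk.py 3
```

```text
t: 7.42
ee_pos: [0.5318, 0.1656, 0.1133]
tool_rot: [-5.9, 90.0, -74.0]
ft_force: [-0.2, -0.1, -1.4]
grip_width: 0.0598
t 7.725 tcp [0.5317 0.1659 0.1133] std [0.     0.0001 0.    ] F [ 0.23  0.28 -2.93] UV -0.0448 -0.5552 Frack u,v 0.17 -0.31
s3 front face u= 0.0114 v + 0.0100 z + -0.0288 323 at mid -0.028363090895595213
  rim V [-0.0343 -0.0302 -0.0055  0.0337  0.0359] U [-0.0325 -0.0305  0.0297] Z98 0.0949
t3 front face u= -0.0036 v + 0.0034 z + -0.0330 84 at mid -0.03283407516961714
  rim V [-0.0306 -0.0296  0.0062  0.0307  0.0338] U [-0.0333 -0.0331 -0.0128] Z98 0.0949
```

```bash
python3 -m inch '[[-0.04,0,-0.2,0,0,0,-1],[-0.04,0,-0.4,0,0,0,-1],[-0.04,0,-0.6,0,0,0,-1],[-0.04,0,-0.7,0,0,0,-1],[-0.04,0,-0.7,0,0,0,-1]]'
python3 chk.py 4
```

```text
t: 8.35
ee_pos: [0.5289, 0.1729, 0.1137]
tool_rot: [-39.5, 90.0, -107.5]
ft_force: [0.3, 0.1, -2.7]
grip_width: 0.0595
t 8.65 tcp [0.529  0.1727 0.1137] std [0. 0. 0.] F [ 0.42  0.17 -2.96] UV -0.0374 -0.5552 Frack u,v -0.0 -0.46
s4 front face u= -0.0028 v + -0.0012 z + -0.0278 312 at mid -0.027827742514640014
  rim V [-0.033  -0.0283 -0.005   0.0344  0.0356] U [-0.0325 -0.0307  0.0295] Z98 0.0946
t4 front face u= -0.0012 v + -0.0005 z + -0.0325 79 at mid -0.032549360296501045
  rim V [-0.0301 -0.0298  0.003   0.0304  0.0335] U [-0.0328 -0.0327 -0.0128] Z98 0.094
```

```bash
python3 -m inch '[[0,0.5,0.05,0,0,0,-1],[0,1,0.05,0,0,0,-1],[0,1.5,0.05,0,0,0,-1],[0,1.8,0.05,0,0,0,-1],[0,2.1,0.05,0,0,0,-1],[0,2.4,0.05,0,0,0,-1],[0,2.4,0.05,0,0,0,-1],[0,2.4,0.05,0,0,0,-1]]'
python3 chk.py 5
```

```text
t: 9.65
ee_pos: [0.5513, 0.1812, 0.1137]
tool_rot: [-77.4, 90.0, -145.5]
ft_force: [0.5, 0.7, -2.7]
grip_width: 0.0595
t 9.95 tcp [0.5513 0.1813 0.1137] std [0. 0. 0.] F [-0.28 -0.36 -2.88] UV -0.0379 -0.5791 Frack u,v -0.23 0.39
s5 front face u= -0.0062 v + -0.0030 z + -0.0278 317 at mid -0.027983781637442074
  rim V [-0.0343 -0.0293 -0.0045  0.0346  0.0358] U [-0.0309 -0.0303  0.0296] Z98 0.0948
t5 front face u= -0.0044 v + 0.0012 z + -0.0326 77 at mid -0.032505757025294936
  rim V [-0.0309 -0.0299  0.0051  0.0302  0.0359] U [-0.033  -0.0329  0.016 ] Z98 0.0945
```

```bash
python3 -m inch '[[0,0.2,0,0,0,0,-1],[0,0.4,0,0,0,0,-1],[0,0.6,0,0,0,0,-1],[0,0.8,0,0,0,0,-1],[0,1,0,0,0,0,-1],[0,1.2,0,0,0,0,-1],[0,1.2,0,0,0,0,-1]]'
python3 chk.py 6 | head -1;python3 -m inch '[[0,0.2,0,0,0,0,-1],[0,0.4,0,0,0,0,-1],[0,0.6,0,0,0,0,-1],[0,0.6,0,0,0,0,-1]]'; python3 chk.py 7
```

```text
t: 10.82
ee_pos: [0.5627, 0.1859, 0.1137]
tool_rot: [105.8, 90.0, 37.8]
ft_force: [0.7, 0.4, -2.6]
grip_width: 0.0599
t 11.125 tcp [0.5625 0.1858 0.1137] std [0. 0. 0.] F [-0.13 -0.13 -2.47] UV -0.0379 -0.5912 Frack u,v -0.07 0.17
t: 11.62
ee_pos: [0.5683, 0.1881, 0.1137]
tool_rot: [71.2, 90.0, 3.1]
ft_force: [0.5, 0.1, -2.9]
grip_width: 0.0593
t 11.925 tcp [0.5681 0.188  0.1137] std [0. 0. 0.] F [-0.07 -0.39 -2.66] UV -0.0379 -0.5972 Frack u,v -0.34 0.21
s7 front face u= 0.0016 v + -0.0014 z + -0.0280 291 at mid -0.02803957171373223
  rim V [-0.0345 -0.0299 -0.0078  0.0328  0.0354] U [-0.0314 -0.0306  0.0294] Z98 0.0951
t7 front face u= 0.0005 v + 0.0014 z + -0.0325 80 at mid -0.03246834931572709
  rim V [-0.0304 -0.0297  0.0073  0.0297  0.0318] U [-0.0331 -0.033   0.0259] Z98 0.0952
```

No contact, and the pin should now be inside the slot run. Closing in on the closed end.

```bash
python3 -m inch '[[0,0.2,0,0,0,0,-1],[0,0.4,0,0,0,0,-1],[0,0.6,0,0,0,0,-1],[0,0.8,0,0,0,0,-1],[0,1,0,0,0,0,-1],[0,1.05,0,0,0,0,-1],[0,1.05,0,0,0,0,-1]]'
python3 chk.py 8|head -1
python3 -m inch '[[0,0.06,0,0,0,0,-1],[0,0.12,0,0,0,0,-1],[0,0.12,0,0,0,0,-1]]';python3 chk.py 9|head -1
```

```text
t: 12.8
ee_pos: [0.5779, 0.192, 0.1137]
tool_rot: [-83.8, 90.0, -151.8]
ft_force: [-0.4, -1.2, -2.4]
grip_width: 0.0593
t 13.1 tcp [0.5778 0.1919 0.1137] std [0. 0. 0.] F [-0.03  0.3  -2.56] UV -0.0378 -0.6077 Frack u,v 0.28 -0.09
t: 13.48
ee_pos: [0.579, 0.1924, 0.1137]
tool_rot: [55.7, 90.0, -12.3]
ft_force: [0.3, 0.5, -2.5]
grip_width: 0.0598
t 13.775 tcp [0.579  0.1924 0.1137] std [0. 0. 0.] F [-0.08 -0.06 -2.87] UV -0.0378 -0.6089 Frack u,v -0.02 0.1
```

```bash
for i in 1; do python3 -m inch '[[0,0.05,0,0,0,0,-1],[0,0.1,0,0,0,0,-1],[0,0.1,0,0,0,0,-1]]'>/dev/null;python3 chk.py a|head -1; python3 -m inch '[[0,0.05,0,0,0,0,-1],[0,0.1,0,0,0,0,-1],[0,0.1,0,0,0,0,-1]]'>/dev/null;python3 chk.py b|head -1; done
```

```text
t 14.45 tcp [0.5799 0.1928 0.1137] std [0. 0. 0.] F [-0.34 -0.27 -2.52] UV -0.0379 -0.6099 Frack u,v -0.13 0.41
t 15.125 tcp [0.5808 0.1932 0.1137] std [0. 0. 0.] F [ 0.07 -0.29 -2.91] UV -0.0379 -0.6109 Frack u,v -0.3 0.04
```

```bash
python3 -m inch '[[0,0.05,0,0,0,0,-1],[0,0.08,0,0,0,0,-1],[0,0.08,0,0,0,0,-1]]'>/dev/null;python3 chk.py c|head -1; python3 -m inch '[[0,0.04,0,0,0,0,-1],[0,0.08,0,0,0,0,-1],[0,0.08,0,0,0,0,-1]]'>/dev/null;python3 chk.py d|head -1
```

```text
t 15.8 tcp [0.5816 0.1935 0.1137] std [0. 0. 0.] F [-0.34 -0.27 -2.96] UV -0.0378 -0.6117 Frack u,v -0.12 0.41
t 16.475 tcp [0.5822 0.1937 0.1137] std [0. 0. 0.] F [-0.7  -0.8  -2.46] UV -0.0379 -0.6124 Frack u,v -0.48 0.95
```

```bash
python3 -m inch '[[0,0.04,0,0,0,0,-1],[0,0.08,0,0,0,0,-1],[0,0.08,0,0,0,0,-1]]'>/dev/null;python3 chk.py e
```

```text
t 17.15 tcp [0.5825 0.1938 0.1136] std [0. 0. 0.] F [-4.99 -2.08 -1.44] UV -0.0379 -0.6127 Frack u,v -0.06 5.41
se front face u= 0.0012 v + -0.0131 z + -0.0274 304 at mid -0.02798325356130735
  rim V [-0.0344 -0.0289 -0.0045  0.0326  0.0349] U [-0.0319 -0.0305  0.0297] Z98 0.0949
te front face u= -0.0035 v + -0.0047 z + -0.0322 78 at mid -0.03245239434522211
  rim V [-0.0299 -0.0295  0.0101  0.0305  0.034 ] U [-0.0329 -0.0329  0.0262] Z98 0.0947
```

Firm, gentle contact of 5.4 N within about 1 mm of where the slot's closed end should meet the stud. I'll back off about 1.5 mm to centre the notch, then lower.

```bash
python3 -m inch '[[0,-0.1,0,0,0,0,-1],[0,-0.2,0,0,0,0,-1],[0,-0.2,0,0,0,0,-1]]'>/dev/null;python3 chk.py f|head -1; python3 -m inch '[[0.1,0,0,0,0,0,-1],[0.2,0,0,0,0,0,-1],[0.3,0,0,0,0,0,-1],[0.4,0,0,0,0,0,-1],[0.4,0,0,0,0,0,-1]]'>/dev/null;python3 chk.py g|head -1
```

```text
t 17.825 tcp [0.5817 0.1935 0.1139] std [0.0002 0.0001 0.0001] F [-0.2  -0.   -2.26] UV -0.0379 -0.6118 Frack u,v 0.07 0.19
t 18.75 tcp [0.5812 0.1933 0.1097] std [0. 0. 0.] F [-0.28  0.34 -2.79] UV -0.0379 -0.6113 Frack u,v 0.42 0.14
```

```bash
python3 -m inch '[[0.1,0,0,0,0,0,-1],[0.2,0,0,0,0,0,-1],[0.3,0,0,0,0,0,-1],[0.4,0,0,0,0,0,-1],[0.4,0,0,0,0,0,-1]]'>/dev/null;python3 chk.py h|head -1; python3 -m inch '[[0.1,0,0,0,0,0,-1],[0.2,0,0,0,0,0,-1],[0.2,0,0,0,0,0,-1]]'>/dev/null;python3 chk.py i|head -1
```

```text
t 19.675 tcp [0.5812 0.1933 0.1057] std [0. 0. 0.] F [-0.09  0.08 -2.8 ] UV -0.0379 -0.6113 Frack u,v 0.11 0.06
t 20.35 tcp [0.5812 0.1933 0.1037] std [0.     0.     0.0001] F [-0.12  0.25 -2.84] UV -0.0379 -0.6113 Frack u,v 0.28 0.02
```

```bash
python3 -m inch '[[0.04,0,0,0,0,0,-1],[0.06,0,0,0,0,0,-1],[0.06,0,0,0,0,0,-1]]'>/dev/null;python3 chk.py j|head -1; python3 -m inch '[[0.04,0,0,0,0,0,-1],[0.06,0,0,0,0,0,-1],[0.06,0,0,0,0,0,-1]]'>/dev/null;python3 chk.py k|head -1
```

```text
t 21.025 tcp [0.5812 0.1933 0.1031] std [0. 0. 0.] F [ 0.02  0.21 -2.42] UV -0.0379 -0.6113 Frack u,v 0.19 -0.1
t 21.7 tcp [0.5812 0.1933 0.1025] std [0. 0. 0.] F [ 0.08 -0.23 -2.49] UV -0.0379 -0.6113 Frack u,v -0.24 0.01
```

```bash
python3 -m inch '[[0.03,0,0,0,0,0,-1],[0.05,0,0,0,0,0,-1],[0.05,0,0,0,0,0,-1]]'>/dev/null;python3 chk.py l|head -1; python3 -m inch '[[0.03,0,0,0,0,0,-1],[0.05,0,0,0,0,0,-1],[0.05,0,0,0,0,0,-1]]'>/dev/null;python3 chk.py m
```

```text
t 22.375 tcp [0.5812 0.1933 0.102 ] std [0. 0. 0.] F [ 0.03 -0.2  -3.04] UV -0.0378 -0.6113 Frack u,v -0.19 0.04
t 23.05 tcp [0.5813 0.1933 0.1016] std [0. 0. 0.] F [-0.33  0.17 -1.02] UV -0.0379 -0.6114 Frack u,v 0.28 0.24
sm front face u= -0.0011 v + 0.0004 z + -0.0280 287 at mid -0.027937383584230344
  rim V [-0.0345 -0.0289 -0.0061  0.0337  0.036 ] U [-0.0319 -0.0305  0.0298] Z98 0.0946
tm front face u= 0.0004 v + -0.0008 z + -0.0324 78 at mid -0.032443258994045536
  rim V [-0.0305 -0.0295  0.0091  0.0296  0.0316] U [-0.0332 -0.0331  0.0263] Z98 0.0946
```

```bash
python3 -m inch '[[0.02,0,0,0,0,0,-1],[0.04,0,0,0,0,0,-1],[0.04,0,0,0,0,0,-1]]'>/dev/null;python3 chk.py n|head -1
python3 - <<'E'
from h import *
a=cv2.imread('pics/sn.png');cv2.imwrite('pics/zn.png',cv2.resize(a[70:178,140:284],(800,600),interpolation=cv2.INTER_CUBIC))
E
```

```text
t 23.725 tcp [0.5813 0.1934 0.1013] std [0. 0. 0.] F [-0.83 -0.52  2.6 ] UV -0.0378 -0.6114 Frack u,v -0.17 0.97
```

View pics/zn.png

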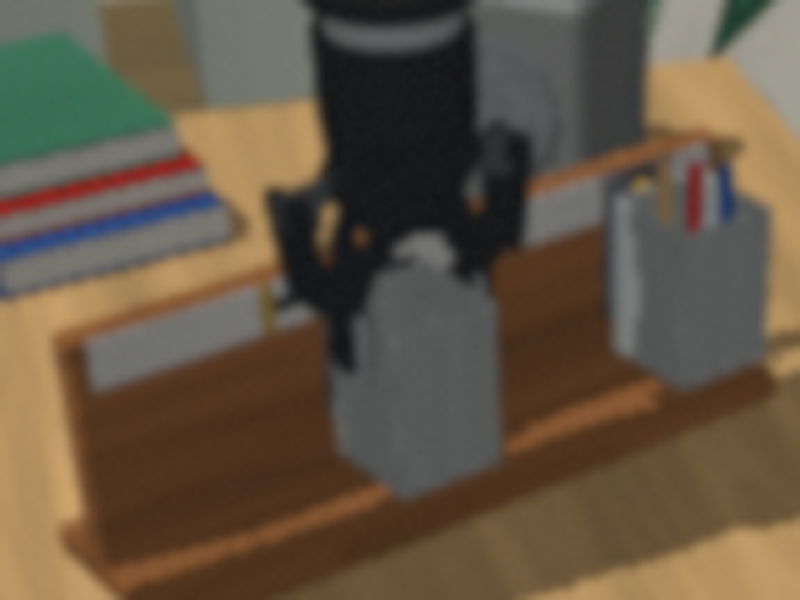

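The caddy hangs straight in front of the stud, with the brass end plate visible at left (268,305). Its weight has transferred to the stud: the wrist force rose from -2.7 to +2.6 N. Releasing and withdrawing upward.

```bash
python3 -m inch '[[0,0,0,0,0,0,0.5],[0,0,0,0,0,0,0.7],[0,0,0,0,0,0,1],[0,0,0,0,0,0,1],[0,0,0,0,0,0,1],[0,0,0,0,0,0,1]]'; python3 -m inch '[[-1,0,0,0,0,0,1],[-3,0,0,0,0,0,1],[-6,0,0,0,0,0,1],[-10,0,0,0,0,0,1],[-15,0,0,0,0,0,1],[-15,0,6,0,0,0,1],[-15,0,12,0,0,0,1],[-15,0,18,0,0,0,1],[-15,0,18,0,0,0,1]]'
python3 chk.py o|head -1
python3 - <<'E'
from h import *
a=np.load('pics/so.npz')['img'][...,::-1];b=np.load('pics/to.npz')['img'][...,::-1]
f=lambda i,u,v:cv2.resize(i[v:v+90,u:u+120],(400,300),interpolation=cv2.INTER_CUBIC)
cv2.imwrite('pics/zo.png',np.vstack([np.hstack([f(a,150,80),f(b,110,160)]),cv2.resize(np.hstack([a,b]),(800,300))]))
import m3
c=np.load('pics/tn.npz')
for t,p in(('so',[.5813,.1934]),('to',[.5813,.1934])): m3.box(t,m3.X,m3.Y,np.array(p),.05)
E
```

```text
t: 24.48
ee_pos: [0.5812, 0.1933, 0.1011]
tool_rot: [-63.6, 90.0, -131.6]
ft_force: [-0.6, 0.7, -0.0]
grip_width: 0.0853
t: 25.6
ee_pos: [0.6494, 0.0188, 0.2518]
tool_rot: [-5.7, 89.8, -74.3]
ft_force: [-0.4, 0.1, 0.2]
grip_width: 0.0858
t 25.9 tcp [0.6483 0.0268 0.2515] std [0.0002 0.0019 0.0001] F [ 0.01  0.33 -0.13] UV -0.2174 -0.6114 Frack u,v 0.3 -0.14
so front face u= 0.0061 v + -0.0604 z + -0.0245 276 at mid -0.027254168514056085
  rim V [-0.0296 -0.0279  0.0069  0.0322  0.0327] U [-0.0322 -0.0314  0.0295] Z98 0.0912
to front face u= 0.0000 v + 0.0000 z + 0.0000 0 at mid 0.0
  rim V [-0.0308 -0.0305 -0.0095  0.029   0.0293] U [-0.021  -0.0169  0.0275] Z98 0.0917
  return _methods._mean(a, axis=axis, dtype=dtype,
  ret = ret.dtype.type(ret / rcount)
  return _methods._mean(a, axis=axis, dtype=dtype,
  ret = ret.dtype.type(ret / rcount)
```

View pics/zo.png

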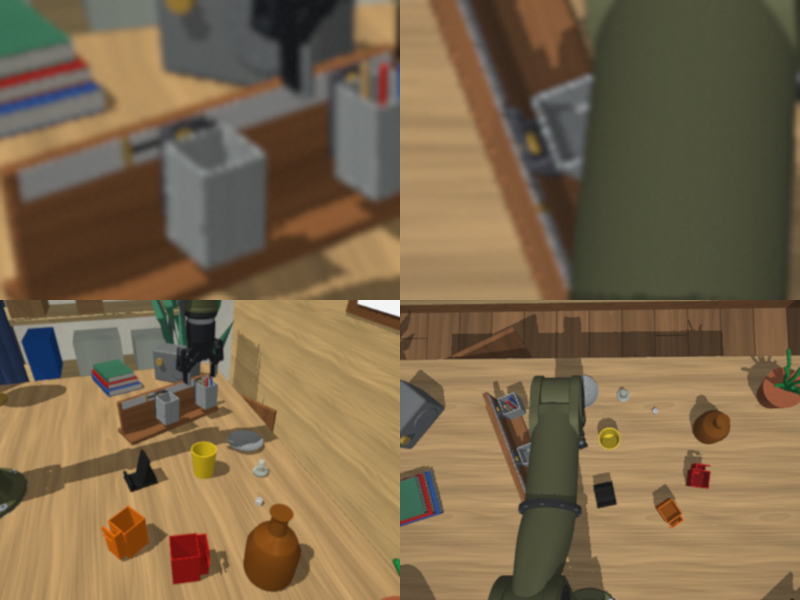

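The caddy hangs on its own with the stud's head behind the box and the gripper clear. I'll confirm it's at rest and hand in.

```bash
python3 -m inch '[[0,0,0,0,0,0,1],[0,0,0,0,0,0,1],[0,0,0,0,0,0,1],[0,0,0,0,0,0,1]]'; python3 - <<'E'
from h import *
import m3
a=snap('side','sp')
m3.box('sp',m3.X,m3.Y,np.array([.5813,.1934]),.05)
o=np.load('pics/so.npz')
d=np.abs(a['img'][100:155,195:235].astype(int)-o['img'][100:155,195:235]).max(-1)
print('changed px',(d>40).sum()); bot.sign_off()
E
```

```text
t: 26.4
ee_pos: [0.6484, 0.0264, 0.2511]
tool_rot: [-73.0, 90.0, -141.0]
ft_force: [-1.2, -0.8, -0.4]
grip_width: 0.0853
sp front face u= -0.0078 v + -0.0612 z + -0.0247 271 at mid -0.02748407860822136
  rim V [-0.0285 -0.0277  0.0024  0.0323  0.0328] U [-0.0337 -0.0319  0.0289] Z98 0.0923
changed px 0
the job is handed in; nothing more can be done
```

The grey steel caddy is hanging on the free brass stud, released, and I handed the job in at about 26.5 s of the 54 s allowed. No verdict was reported, so what follows is from my own checks.

- **Sliding on:** I entered the gap between board and stud head beside the stud, then slid along the track. The stud met the closed end of the slot at about 5.4 N, within about 1 mm of where the cameras put it. I backed off to centre the notch before lowering.
- **Seating:** lowering took 12.1 mm to first contact, against 11 mm expected. The wrist force then went from -2.7 N to +2.6 N, so the stud was carrying the caddy before I let go.
- **Last checks:** two side views about 0.8 s apart showed no change around the caddy, so it looks at rest. It leans about 0.06 rad, under the 0.2 limit, and the gripper was well clear. The other things on the sideboard looked undisturbed, though I only judged those by eye.
- **Disagreements:** the two cameras differed by about 4.5 mm on the absolute depth of the board, but by less than 1 mm on the caddy-to-board distance I worked from. Seating came about 1 to 1.5 mm lower than the arm's height reading predicted, and I did not measure the seat point's height directly after release.

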